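# Line up the rectangular housings in the inspection tray

### The arm

A 7-joint arm with a two-finger parallel gripper is mounted at the origin on the work surface. World frame = base frame: x ahead of the robot, y to its left, z up, the work surface at z = 0. Lengths are in mm, angles in degrees, forces in N, time in s.
With the tool pointing down it reaches from about 425 to 875 mm from the base axis. Payload 8.4 kg.
Tool frame: the origin (TCP) lies midway between the tips of the shut fingers; the grasp point (between the pads) lies 19 mm behind it (ctrl.pinch_z is the distance from the TCP to the grasp point, in mm); z points along the fingers, y is the line along which they close (so a half turn about z gives the same grasp; the last joint's range is limited). The gripper opens to 85 mm and grips with 20 to 120 N. Pads are 22 mm wide; open, the fingers measure 114 mm over their backs; the gripper's body (76 mm by 85 mm) begins 54 mm behind the grasp point. The pads swing forward as they close: fully open they stand 13 mm farther back than shut.
Start: joints at [70.749, 19.091, 2.286, 83.961, -0.768, 76.965, -3.352], TCP at [152.465, -631.837, 231.308] pointing down, gripper open.
Joint ranges: [-147.57, 147.57], [-21.85, 119.76], [-74.77, 79.35], [14.55, 137.4], [-85.83, 265.84], [4.83, 119.75], [-152.11, 152.11]. Speed limits (degrees/s): [127.2, 127.2, 159.86, 159.86, 180, 180, 180].

### API

Orientations are given as a 3x3 rotation matrix whose columns are the frame's x, y, z axes.
In Python, from station import ctrl gives the robot as it stands.
- The arm moves only by the tool move_arm, never from a script. Its argument "rows" is a list of rows, each a list of 5 numbers: the opening, from -1 (shut) to 1 (fully open), then the shift along the tool's x, y, z in units of 800 mm (1.0 is 800 mm), then the turn about the tool's z in units of 180 degrees (1.0 is 180 degrees). In form: [[jaw, tx, ty, tz, spin], ...]. A call has 1 to 20 rows; each row is the pose to reach, as a shift and turn from the pose commanded when the call began, along the tool's axes at that moment, turning the shorter way round; what a row does not reach only later rows make up. A row lasts 1/8 s, in which the tool goes at most 62.5 mm and 10.7 degrees, less where a joint would pass 70% of its speed; a pose out of reach is approached as far as the arm can. A call with a number of a shift or a turn outside -1 to 1 is refused whole. A call with a gripper value outside its range is refused whole. The fingers move at their own pace and stop on an object; the grip force is fixed at half the most. Time passes only in rows, so rows that repeat a pose let the fingers close. It gives the time, the measured TCP pose, the force, the opening and the grip force at its end, in the units of the state.
- ctrl.get_obs(): the state, without advancing time (a new reading comes with each control period).
- ctrl.camera(name): name is "side" or "top" or "wrist"; returns (picture, depth): 400x640x3 uint8, red, green, blue; 400x640 float32, mm along the optical axis (not along the pixel's ray), 0 where there is no reading.
- ctrl.get_calibration(name): a dict with "camera_matrix" (3x3 intrinsics, pixels), "R" (3x3) and "t" (3): a world point X has camera coordinates R X + t. Camera axes: x right, y down, z forward; pixel columns grow to the right and rows downward; lengths in mm; the calibration is good to about 2 mm. The wrist camera is an equidistant fisheye: a pixel r from the principal point sees the ray r / f radians off the axis. A picture is of the moment at which its call begins: read the wrist's pose just before it. get_calibration takes no time and is no camera call; for the wrist camera it gives the pose at the moment of the call.
- ctrl.finish_job(): hands the job in; it is judged then, once.
The state is a dict: "time_s": time; "qpos": joint angles; "dq": joint speeds; "joint_torque": joint torques, N m; "position": TCP position; "tcp_rot": TCP orientation; "ft_force": force on the tool from outside, world axes, zero at the start; "wrist_torque": the same for the moment, N m; "grip_width": opening from 0.0 (shut) to 1.0 (fully open); "grip_force": force on a finger pad.
Only numpy, scipy, OpenCV 4.12 (cv2) and the standard library are available. Lean on these libraries where they do the work, as an engineer would, in place of code of your own. Each camera call takes 0.05 s, during which the arm holds its last target. There are 200 camera calls.

### The job

Get the three rectangular aluminium housings ready for the microscope: stand them upright, end to end in one straight row along the long fence of the corner tray with blue fences. Start with the longest, pushed home into the corner against both fences, then the middle one, then the shortest, each pushed snug against the long fence and against the end of the one before. Leave the round parts on the mat where they are.

Things in the scene. Friction and masses are not known exactly. Their poses are not given: they have to be found in the camera images.
- housing_long: the longest of the three rectangular aluminium housings: 84 long (its x) x 30 wide (its y) x 42 mm high, about 260 g, flat-topped with a dark seam, corner screws and a flush brass socket. Same after a half turn. Origin: centre of its underside, z up. Starts upright on the dark parts mat (top 2 mm above the bench), at any place among the round parts, any yaw.
- housing_middle: the middle-sized of the three rectangular aluminium housings: 62 long (its x) x 30 wide (its y) x 42 mm high, about 190 g, flat-topped with a dark seam, corner screws and a flush brass socket. Same after a half turn. Origin: centre of its underside, z up. Starts upright on the dark parts mat (top 2 mm above the bench), at any place among the round parts, any yaw.
- housing_short: the shortest of the three rectangular aluminium housings: 44 long (its x) x 30 wide (its y) x 42 mm high, about 130 g, flat-topped with a dark seam, corner screws and a flush brass socket. Same after a half turn. Origin: centre of its underside, z up. Starts upright on the dark parts mat (top 2 mm above the bench), at any place among the round parts, any yaw.
- tray_corner (a point): inner corner of the tray, where long fence, end fence and floor top meet. x: along the long fence away from the corner (the row grows this way). y: from the long fence into the tray. z up. The long fence's inner face is at y = 0, x 0 to 232 mm; the end fence's at x = 0, y 0 to 102 mm. Centres in a tight row: x = 42, 115, 168 mm, y = 15 mm.
- tray: fixed corner tray, light grey plate 240 (its x) x 110 (its y) x 4 mm, with blue fences: a long fence along one long side (its -y, away from the robot) and an end fence along one short side (its -x), both 8 mm thick and rising 8 mm above the tray floor; other two sides open. Raised fingertips pass over them. Origin: centre of its underside. Lies left or right.
- pin_header: Round turned aluminium body, 42 mm across, 28 high, with six brass pins standing 12 mm up from its top. Loose, on the parts mat among the housings; not one of the rectangular housings. Origin at the centre of its underside.
- flange_ring: Plain aluminium ring, 48 mm outside, 28 mm bore, 16 high. Loose, on the parts mat among the housings; not one of the rectangular housings. Origin at the centre of its underside.
- round_cap: Round aluminium cap on a narrower foot, 38 mm across, 30 high. Loose, on the parts mat among the housings; not one of the rectangular housings. Origin at the centre of its underside.
Mind the look-alikes: they are no part of the job. Leave any pink look-alike of the housing_short alone.

How it is judged:
By the outcome, as a careful person would: the job done as asked, in the order asked, and still so for the second after the job is handed in, with the robot touching nothing.
It also fails if it takes over 93 s, if anything falls off the work surface, if the arm or the gripper's body presses on something with over 40 N, if the wrist force passes 120 N, or if a joint passes its speed limit or range.

## Working session

There is one attempt and no reset: what is moved stays moved. The work goes in short steps, Python scripts to look and compute and a tool call to move; the robot and the scene stay as the last step left them, time stands still between calls to the robot, and variables do not carry over. Pictures are saved under pics/ and viewed, at most 14 in all, crops included, and the job is handed in when it is done.

Besides the shell and the picture viewer there is one more tool, called as name(argument=value, ...) on one line, values as JSON. move_arm: Moves the arm, as the interface text tells. Its arguments: {"type":"object","properties":{"rows":{"type":"array"}},"required":["rows"]}

```bash
mkdir -p pics; ls; python3 - <<'E'
from station import ctrl
import cv2,numpy as np
o=ctrl.get_obs();print(o['time_s'],o['position'],o['tcp_rot'],ctrl.pinch_z)
for n in('top','side'):
    p,d=ctrl.camera(n);cv2.imwrite(f'pics/{n}0.png',p[:,:,::-1]);np.savez(f'{n}0.npz',p=p,d=d)
    c=ctrl.get_calibration(n);print(n,np.round(c['camera_matrix'],1).tolist(),np.round(c['R'],3).tolist(),np.round(c['t'],1).tolist())
E
```

```text
pics
0.0 [ 152.35842651 -631.42891196  230.43485621] [[ 9.72091036e-01  2.34603475e-01 -4.76089640e-04]
 [ 2.34603933e-01 -9.72089870e-01  1.50954167e-03]
 [-1.08658196e-04 -1.57910443e-03 -9.99998747e-01]] 18.700000000000003
top [[394.0, 0.0, 323.1], [0.0, 394.0, 206.1], [0.0, 0.0, 1.0]] [[0.016, -1.0, 0.003], [-0.996, -0.016, -0.086], [0.086, -0.001, -0.996]] [47.6, 616.8, 1197.6]
side [[444.3, 0.0, 318.8], [0.0, 444.3, 190.7], [0.0, 0.0, 1.0]] [[-0.875, -0.484, -0.005], [-0.374, 0.684, -0.626], [0.306, -0.546, -0.78]] [582.3, 201.7, 954.7]
```

View pics/top0.png

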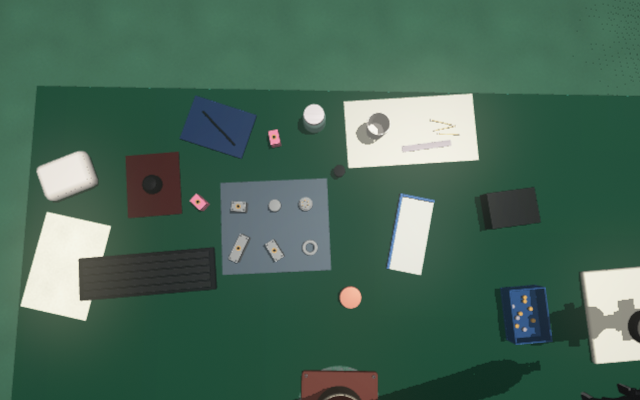

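View pics/side0.png

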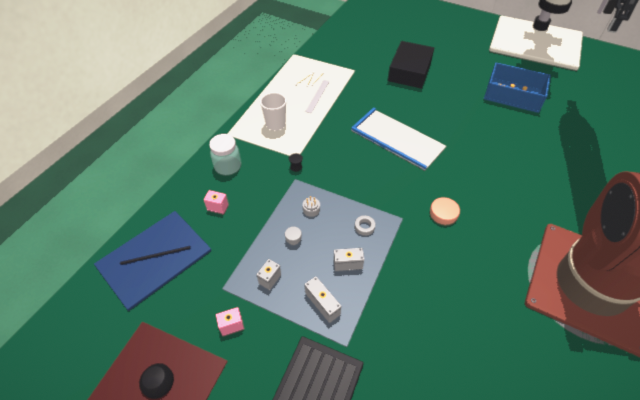

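The top view shows three grey housings on the blue-grey mat: long at (239,248), middle at (274,250) and short at (239,207). The things they could be mistaken for are the pink blocks at (274,138) and (199,202), the cap at (275,206), the pin header at (306,204) and the ring at (310,248). The tray is at (411,234), with its corner near (401,196). I choose the three grey rectangular ones.

```bash
cat > h.py <<'E'
from station import ctrl
import cv2,numpy as np
def cloud(d,c):
    K=c['camera_matrix'];v,u=np.mgrid[:400,:640]
    P=np.stack([(u-K[0,2])/K[0,0]*d,(v-K[1,2])/K[1,1]*d,d],-1)
    return (P-c['t'])@c['R']
def ray(c,u,v,z,fish=False):
    K=c['camera_matrix'];u=np.asarray(u,float);v=np.asarray(v,float)
    a=(u-K[0,2])/K[0,0];b=(v-K[1,2])/K[1,1]
    if fish:
        th=np.hypot(a,b);s=np.sin(th)/np.maximum(th,1e-9);D=np.stack([a*s,b*s,np.cos(th)],-1)
    else: D=np.stack([a,b,np.ones_like(a)],-1)
    R=np.array(c['R']);o=-R.T@c['t'];D=D@R
    return o+D*((z-o[2])/D[...,2])[...,None]
E
python3 - <<'E'
from h import *
for n in('top','side'):
    f=np.load(n+'0.npz');p,d=f['p'],f['d'];c=ctrl.get_calibration(n);W=cloud(d,c)
    hsv=cv2.cvtColor(p,cv2.COLOR_RGB2HSV)
    m=((W[...,2]>38)&(W[...,2]<52)&(d>0)&(W[...,0]>350)&(W[...,0]<720)&(abs(W[...,1])<420)).astype(np.uint8)
    k,l,s,ce=cv2.connectedComponentsWithStats(m)
    for i in range(1,k):
        if s[i,4]<15: continue
        q=W[l==i];r=cv2.minAreaRect(q[:,:2].astype(np.float32))
        print(n,ce[i].round(),s[i,4],'c',np.round(r[0],1),np.round(r[1],1),round(r[2],1),'z',np.median(q[:,2]).round(1), 'rgb',np.median(p[l==i],0))
    b=((hsv[...,0]>100)&(hsv[...,0]<125)&(hsv[...,1]>120)&(hsv[...,2]>80)).astype(np.uint8)
    k,l,s,ce=cv2.connectedComponentsWithStats(b)
    for i in range(1,k):
        if s[i,4]>40:
            v,u=np.nonzero(l==i);X=ray(c,u,v,12.)
            r=cv2.minAreaRect(X[:,:2].astype(np.float32));print('blue',n,ce[i].round(),s[i,4],np.round(cv2.boxPoints(r)).tolist(),'z',np.median(W[l==i][:,2]))
f=np.load('top0.npz')['p']
a=cv2.resize(f[170:285,215:445],None,fx=3.4,fy=3.4,interpolation=cv2.INTER_CUBIC);cv2.imwrite('pics/c1.png',a[:,:,::-1])
E
```

```text
top [238. 206.] 139 c [609.4 317.6] [28.3 45.4] 0.3 z 43.6 rgb [165. 160. 152.]
top [239. 248.] 280 c [482.3 312.3] [30.5 83.9] 66.6 z 43.6 rgb [167. 168. 164.]
top [274. 250.] 200 c [477.4 203.3] [61.3 30. ] 33.1 z 43.5 rgb [172. 172. 167.]
blue top [218. 126.] 2787 [[767.0, 321.0], [908.0, 277.0], [969.0, 475.0], [828.0, 519.0]] z 9.42704206393164
blue top [525. 313.] 1101 [[202.0, -535.0], [214.0, -650.0], [380.0, -633.0], [369.0, -518.0]] z 6.056555684552118
side [348. 255.] 388 c [478.6 206.1] [62.  32.5] 32.6 z 44.3 rgb [231. 225. 219.]
side [268. 270.] 291 c [610.5 320.4] [45.1 30.9] 87.8 z 44.0 rgb [227. 220. 210.]
side [322. 295.] 618 c [483.2 315.8] [31.3 85.3] 65.7 z 44.2 rgb [235. 229. 227.]
blue side [518.  87.] 2175 [[201.0, -499.0], [220.0, -697.0], [390.0, -680.0], [371.0, -482.0]] z 32.53861078737222
blue side [382. 139.] 304 [[426.0, -142.0], [641.0, -288.0], [696.0, -206.0], [482.0, -60.0]] z 10.932268843726378
blue side [151. 259.] 5263 [[762.0, 326.0], [907.0, 281.0], [968.0, 480.0], [824.0, 525.0]] z 10.18612225208322
```

View pics/c1.png

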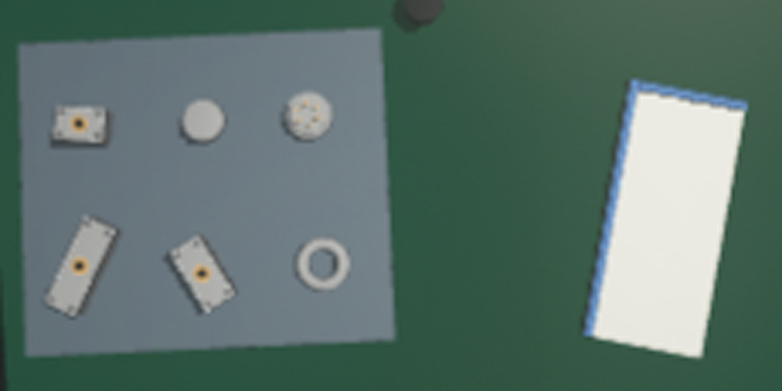

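The crop shows the long (80,266), middle (201,274) and short (79,124) housings, each grey and rectangular with a brass socket. The round parts are clearly different. The tray's corner is at (632,85), with the long fence down its left side. Next I measure the tray.

```bash
python3 - <<'E'
from h import *
def L(P):
    vx,vy,x,y=cv2.fitLine(P.astype(np.float32),cv2.DIST_HUBER,0,.01,.01).ravel();return np.array([vx,vy]),np.array([x,y])
for n,box in(('top',(185,280,380,440)),('side',(95,175,335,455))):
    f=np.load(n+'0.npz');p=f['p'].astype(int);c=ctrl.get_calibration(n);r0,r1,c0,c1=box
    q=p[r0:r1,c0:c1];R,G,B=q[...,0],q[...,1],q[...,2]
    wh=(R>140)&(abs(R-B)<45); bl=(B-R>45)&(B>90)
    for nm,m,z in(('white',wh,4.),('blue',bl,12.),('all',wh|bl,12)):
        k,l,s,ce=cv2.connectedComponentsWithStats(m.astype(np.uint8));i=1+np.argmax(s[1:,4])
        v,u=np.nonzero(l==i);X=ray(c,u+c0,v+r0,z)[:,:2]
        r=cv2.minAreaRect(X.astype(np.float32));print(n,nm,len(u),np.round(r[0],1),np.round(r[1],1),round(r[2],2),np.round(cv2.boxPoints(r)).tolist())
E
```

```text
top white 2425 [ 531.  -221.3] [102.7 233. ] 79.6 [[407.0, -251.0], [636.0, -293.0], [655.0, -192.0], [426.0, -150.0]]
top blue 284 [ 562.  -178.3] [100.  260.5] 55.62 [[426.0, -146.0], [641.0, -293.0], [698.0, -211.0], [483.0, -64.0]]
top all 2709 [ 535.9 -216.4] [110.3 240.3] 79.48 [[408.0, -249.0], [644.0, -293.0], [664.0, -184.0], [428.0, -140.0]]
side white 2082 [ 529.4 -223. ] [ 98.3 234.7] 79.22 [[405.0, -249.0], [635.0, -293.0], [654.0, -197.0], [423.0, -153.0]]
side blue 442 [ 562.6 -175.1] [105.9 267.4] 54.99 [[423.0, -142.0], [642.0, -295.0], [703.0, -208.0], [484.0, -55.0]]
side all 2524 [ 535.5 -210.9] [118.8 248.4] 78.45 [[402.0, -244.0], [645.0, -294.0], [669.0, -178.0], [426.0, -128.0]]
```

move_arm(rows=[[0.4, 0.598, -0.411, 0, 0.134], [0.4, 0.598, -0.411, 0, 0.134], [0.4, 0.598, -0.411, 0, 0.134], [0.4, 0.598, -0.411, 0, 0.134], [0.4, 0.598, -0.411, 0, 0.134], [0.4, 0.598, -0.411, 0, 0.134], [0.4, 0.598, -0.411, 0, 0.134], [0.4, 0.598, -0.411, 0, 0.134], [0.4, 0.598, -0.411, 0, 0.134], [0.4, 0.598, -0.411, 0, 0.134], [0.4, 0.598, -0.411, 0, 0.134], [0.4, 0.598, -0.411, 0, 0.134]])

```text
time_s: 1.6
position: [539.5, -201.3, 231.0]
tcp_rot: [[0.983, -0.185, -0.001], [-0.185, -0.983, -0.0], [-0.001, 0.001, -1.0]]
ft_force: [0.2, -1.1, -1.0]
grip_width: 0.702
grip_force: 0.0
```

```bash
python3 - <<'E'
from h import *
o=ctrl.get_obs();print(o['time_s'],o['position'],o['tcp_rot'],o['grip_width'])
c=ctrl.get_calibration('wrist');p,d=ctrl.camera('wrist');cv2.imwrite('pics/w1.png',p[:,:,::-1]);np.savez('w1.npz',p=p,d=d,K=c['camera_matrix'],R=c['R'],t=c['t'])
print(c)
E
```

```text
1.6 [ 539.51907436 -201.3112495   231.00475106] [[ 9.82807204e-01 -1.84632325e-01 -9.50716152e-04]
 [-1.84632762e-01 -9.82807503e-01 -3.93192913e-04]
 [-8.61774846e-04  5.61966177e-04 -9.99999471e-01]] 0.7015620905395696
{'camera_matrix': array([[309.70691629,   0.        , 315.5280728 ],
       [  0.        , 309.70691629, 195.08490204],
       [  0.        ,   0.        ,   1.        ]]), 'R': array([[-0.18389601, -0.98294501,  0.00117252],
       [-0.93543922,  0.17537441,  0.30691576],
       [-0.30188694,  0.05534376, -0.95173596]]), 't': array([-100.55434046,  500.02442736,  553.9518704 ])}
```

View pics/w1.png

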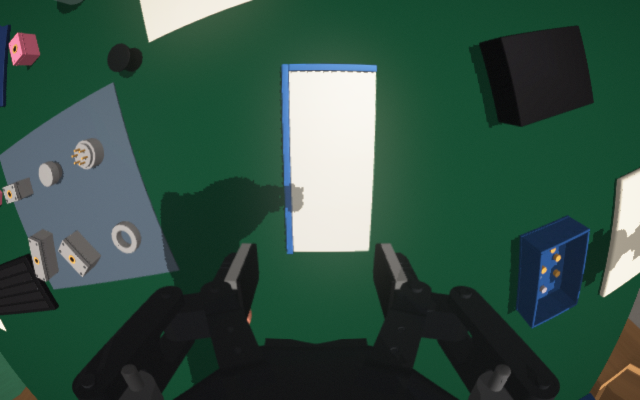

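The wrist view shows the tray clearly, with its corner at about (286,68), its long fence down the left and its open end at row 250. I fit the edges.

```bash
python3 - <<'E'
from h import *
c=np.load('w1.npz');p=c['p'].astype(int)
R,G,B=p[...,0],p[...,1],p[...,2]
bl=(B-R>50)&(B>100);wh=(R>150)&(abs(R-B)<45)
O=-c['R'].T@c['t'];print('cam',O)
def fit(pts,z):
    X=ray(c,pts[:,0],pts[:,1],z,True)[:,:2];vx,vy,x,y=cv2.fitLine(X.astype(np.float32),cv2.DIST_HUBER,0,.01,.01).ravel();return np.array([vx,vy]),np.array([x,y])
def edge(m,rows,lo,hi,first,off):
    o=[]
    for v in rows:
        u=np.nonzero(m[v,lo:hi])[0]
        if len(u): o.append((lo+(u[0]if first else u[-1])+off,v))
    return np.array(o,float)
def X(a,b): 
    t=np.linalg.solve(np.c_[a[0],-b[0]],b[1]-a[1]);return a[1]+t[0]*a[0]
rows=list(range(80,180))+list(range(215,245))
Lo=fit(edge(bl,rows,270,310,True,-.5),12.);Li=fit(edge(wh,rows,270,330,True,-.5),4.);Rr=fit(edge(wh,rows,330,400,False,.5),4.)
T=bl.T;cols=range(300,370)
sw=lambda e:e[:,::-1]
To=fit(sw(edge(T,cols,50,90,True,-.5)),12.);Ti=fit(sw(edge(wh.T,cols,55,100,True,-.5)),4.);Bo=fit(sw(edge(wh.T,cols,200,280,False,.5)),4.)
for n,l in zip('Lo Li Rr To Ti Bo'.split(),(Lo,Li,Rr,To,Ti,Bo)): print(n,np.degrees(np.arctan2(l[0][1],l[0][0])).round(2),l[1].round(1))
for n,a,b in(('outer',Lo,To),('inner',Li,Ti),('nearL',Li,Bo),('nearR',Rr,Bo),('farR',Rr,Ti)):print(n,X(a,b).round(1))
E
```

```text
cam [ 616.48175328 -217.18865639  373.86844407]Traceback (most recent call last):
  File "<stdin>", line 17, in <module>
  File "<stdin>", line 7, in fit
  File "h.py", line 8, in ray
    K=c['camera_matrix'];u=np.asarray(u,float);v=np.asarray(v,float)
      ~^^^^^^^^^^^^^^^^^
    raise KeyError(f"{key} is not a file in the archive") from None
KeyError: 'camera_matrix is not a file in the archive'
```

```bash
cat > tray.py <<'E'
from h import *
c=dict(np.load('w1.npz'));c['camera_matrix']=c['K'];p=c['p'].astype(int)
R,G,B=p[...,0],p[...,1],p[...,2]
bl=(B-R>50)&(B>100);wh=(R>150)&(abs(R-B)<45)
def fit(pts,z):
    X=ray(c,pts[:,0],pts[:,1],z,True)[:,:2];vx,vy,x,y=cv2.fitLine(X.astype(np.float32),cv2.DIST_HUBER,0,.01,.01).ravel();return np.array([vx,vy]),np.array([x,y])
def edge(m,rows,lo,hi,first,off):
    o=[]
    for v in rows:
        u=np.nonzero(m[v,lo:hi])[0]
        if len(u): o.append((lo+(u[0]if first else u[-1])+off,v))
    return np.array(o,float)
def X(a,b):
    t=np.linalg.solve(np.c_[a[0],-b[0]],b[1]-a[1]);return a[1]+t[0]*a[0]
rows=list(range(80,180))+list(range(215,245))
Lo=fit(edge(bl,rows,270,310,True,-.5),12.);Li=fit(edge(wh,rows,270,330,True,-.5),4.);Rr=fit(edge(wh,rows,330,400,False,.5),4.)
T=bl.T;cols=range(300,370)
sw=lambda e:e[:,::-1]
To=fit(sw(edge(T,cols,50,90,True,-.5)),12.);Ti=fit(sw(edge(wh.T,cols,55,100,True,-.5)),4.);Bo=fit(sw(edge(wh.T,cols,200,280,False,.5)),4.)
for n,l in zip('Lo Li Rr To Ti Bo'.split(),(Lo,Li,Rr,To,Ti,Bo)): print(n,np.degrees(np.arctan2(l[0][1],l[0][0])).round(2),l[1].round(1))
for n,a,b in(('outer',Lo,To),('inner',Li,Ti),('nearL',Li,Bo),('nearR',Rr,Bo),('farR',Rr,Ti)):print(n,X(a,b).round(1))
E
python3 tray.py
```

```text
Lo -10.48 [ 561.6 -167.6]
Li -10.31 [ 556.1 -174.4]
Rr -10.31 [ 537.7 -275.7]
To 78.83 [ 654.1 -243.8]
Ti 79.39 [ 645.3 -245.7]
Bo 79.61 [ 417.4 -198. ]
outer [ 665.4 -186.8]
inner [ 655.3 -192.4]
nearL [ 426.1 -150.7]
nearR [ 407.5 -252. ]
farR [ 636.3 -293.6]
```

The tray fit checks out at 233 x 103 mm, with the inner corner at (655.3,-192.4) and the row axis at -10.35°. Next is one look over the mat.

move_arm(rows=[[0.4, -0.285, -0.571, 0.03, 0], [0.4, -0.285, -0.571, 0.03, 0], [0.4, -0.285, -0.571, 0.03, 0], [0.4, -0.285, -0.571, 0.03, 0], [0.4, -0.285, -0.571, 0.03, 0], [0.4, -0.285, -0.571, 0.03, 0], [0.4, -0.285, -0.571, 0.03, 0], [0.4, -0.285, -0.571, 0.03, 0], [0.4, -0.285, -0.571, 0.03, 0], [0.4, -0.285, -0.571, 0.03, 0], [0.4, -0.285, -0.571, 0.03, 0]])

```text
time_s: 3.02
position: [401.1, 288.6, 207.2]
tcp_rot: [[0.982, -0.187, 0.0], [-0.187, -0.982, -0.001], [0.0, 0.001, -1.0]]
ft_force: [-0.2, -0.7, -0.4]
grip_width: 0.694
grip_force: 0.0
```

```bash
cat > look.py <<'E'
from h import *
import sys
n=sys.argv[1];o=ctrl.get_obs();print(o['time_s'],o['position'].round(1),np.degrees(np.arctan2(o['tcp_rot'][1,0],o['tcp_rot'][0,0])).round(2))
c=ctrl.get_calibration('wrist');p,d=ctrl.camera('wrist');cv2.imwrite(f'pics/{n}.png',p[:,:,::-1]);np.savez(n+'.npz',p=p,d=d,K=c['camera_matrix'],R=c['R'],t=c['t'])
E
python3 look.py w2
```

```text
3.025 [401.1 288.6 207.2] -10.75
```

View pics/w2.png

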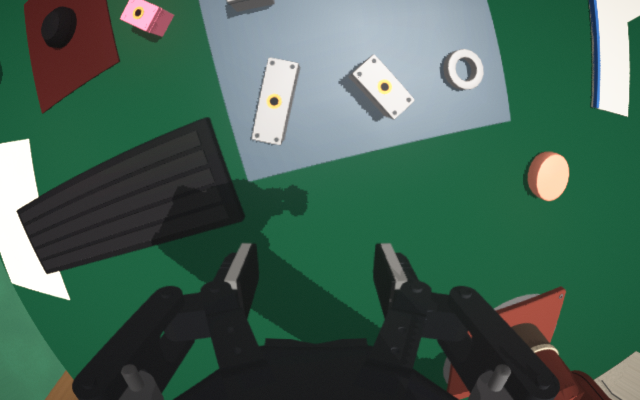

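The wrist view shows the long housing at (274,101), the middle at (383,87), the ring at (462,70) and part of the short at (248,3). I measure the long and middle tops.

```bash
cat > tops.py <<'E'
from h import *
import sys
c=dict(np.load(sys.argv[1]+'.npz'));c['camera_matrix']=c['K'];p=c['p'];d=c['d']
v,u=np.mgrid[:400,:640]
A=ray(c,u,v,0.,True);O=-c['R'].T@c['t'];D=A-O;W=O+D*(d/(D@c['R'][2]))[...,None]
zt=float(sys.argv[2]) if len(sys.argv)>2 else 44.
m=((abs(W[...,2]-zt)<5)&(d>0)&(v<300)).astype(np.uint8)
k,l,s,ce=cv2.connectedComponentsWithStats(m)
for i in range(1,k):
    if s[i,4]<300: continue
    vv,uu=np.nonzero(l==i);X=ray(c,uu,vv,zt,True)[:,:2];r=cv2.minAreaRect(X.astype(np.float32))
    g,h=r[1];a=r[2] if g>h else r[2]+90
    a=(a+90)%180-90
    print(ce[i].round(),s[i,4],'c',np.round(r[0],1),'size',np.round(r[1],1),'yaw',round(a,1),'z',np.median(W[l==i][:,2]).round(1))
E
python3 tops.py w2
```

```text
[139.  14.] 791 c [620.9 440.5] size [46.8 30.5] yaw 49.3 z 42.5
[383.  86.] 1843 c [478.9 203.8] size [62.8 31.7] yaw 33.5 z 44.4
[274. 100.] 2532 c [483.9 312.4] size [31.  84.3] yaw -23.6 z 44.3
```

move_arm(rows=[[0.4, 0.0961, -0.0485, 0.07, 0.0714], [0.4, 0.0961, -0.0485, 0.13, 0.0714], [0.4, 0.0961, -0.0485, 0.17, 0.0714], [0.4, 0.0961, -0.0485, 0.2, 0.0714], [0.4, 0.0961, -0.0485, 0.225, 0.0714], [0.4, 0.0961, -0.0485, 0.2415, 0.0714], [0.4, 0.0961, -0.0485, 0.2415, 0.0714], [0.4, 0.0961, -0.0485, 0.2415, 0.0714], [-1, 0.0961, -0.0485, 0.2415, 0.0714], [-1, 0.0961, -0.0485, 0.2415, 0.0714], [-1, 0.0961, -0.0485, 0.2415, 0.0714], [-1, 0.0961, -0.0485, 0.2415, 0.0714], [-1, 0.0961, -0.0485, 0.2415, 0.0714], [-1, 0.0961, -0.0485, 0.2415, 0.0714]])

```text
time_s: 4.82
position: [483.4, 315.4, 15.8]
tcp_rot: [[0.918, -0.397, 0.002], [-0.397, -0.918, 0.001], [0.001, -0.002, -1.0]]
ft_force: [-1.0, -1.3, 8.0]
grip_width: 0.339
grip_force: 60.7
```

move_arm(rows=[[-1, 0, 0, -0.03, 0], [-1, 0, 0, -0.09, 0], [-1, 0.03, 0.04, -0.12, 0], [-1, 0.394, 0.531, -0.12, -0.0736], [-1, 0.394, 0.531, -0.12, -0.0736], [-1, 0.394, 0.531, -0.12, -0.0736], [-1, 0.394, 0.531, -0.12, -0.0736], [-1, 0.394, 0.531, -0.12, -0.0736], [-1, 0.394, 0.531, -0.12, -0.0736], [-1, 0.394, 0.531, -0.12, -0.0736], [-1, 0.394, 0.531, -0.12, -0.0736], [-1, 0.394, 0.531, -0.12, -0.0736], [-1, 0.394, 0.531, -0.12, -0.0736], [-1, 0.394, 0.531, -0.12, -0.0736], [-1, 0.394, 0.531, -0.12, -0.0736]])

```text
time_s: 6.7
position: [603.3, -198.7, 110.3]
tcp_rot: [[0.985, -0.174, 0.0], [-0.174, -0.985, 0.001], [0.0, -0.001, -1.0]]
ft_force: [-0.1, 0.2, -2.0]
grip_width: 0.341
grip_force: 59.9
```

```bash
cat > look2.py <<'E'
from h import *
import sys
n=sys.argv[1]; o=ctrl.get_obs();print(o['time_s'],o['position'].round(1),np.degrees(np.arctan2(o['tcp_rot'][1,0],o['tcp_rot'][0,0])).round(2),o['ft_force'].round(1),o['grip_width'])
O=np.array([655.3,-192.4]);ex=np.array([-.9837,.1797]);ey=np.array([-.1797,-.9837])
q=o['position'][:2]-O;print('tcp in tray',(q@ex).round(1),(q@ey).round(1))
for cam in sys.argv[2:]:
    p,d=ctrl.camera(cam);np.savez(f'{n}{cam}.npz',p=p,d=d);W=cloud(d,ctrl.get_calibration(cam))
    r0,r1,c0,c1=dict(side=(60,200,300,480),top=(170,290,370,450))[cam]
    cv2.imwrite(f'pics/{n}{cam}.png',cv2.resize(p[r0:r1,c0:c1],None,fx=4,fy=4,interpolation=cv2.INTER_CUBIC)[:,:,::-1])
E
python3 look2.py a side
```

```text
6.7 [ 603.3 -198.7  110.3] -10.05 [-0.1  0.2 -2. ] 0.3410243867684534
tcp in tray 50.0 15.6
```

View pics/aside.png

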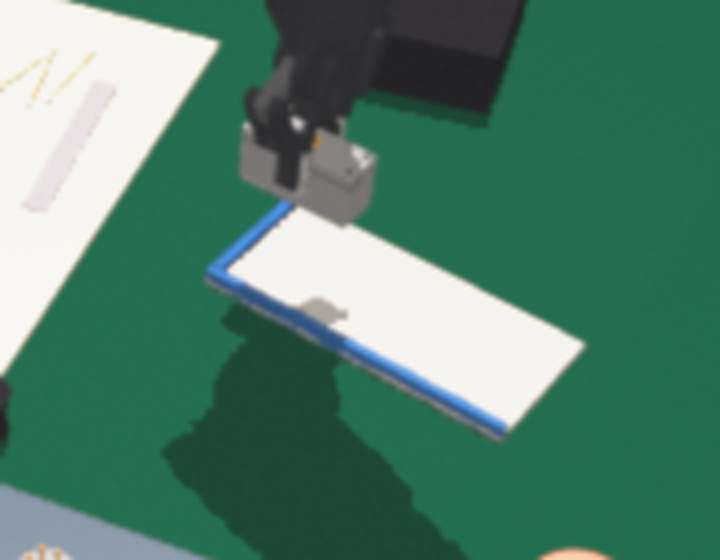

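move_arm(rows=[[-1, 0, 0.0056, 0.03, 0.0017], [-1, 0, 0.0056, 0.07, 0.0017], [-1, 0, 0.0056, 0.095, 0.0017], [-1, 0, 0.0056, 0.108, 0.0017], [-1, 0, 0.0056, 0.1144, 0.0017], [-1, 0, 0.0056, 0.1144, 0.0017], [-1, 0, 0.0056, 0.1144, 0.0017]])

```text
time_s: 7.62
position: [602.9, -204.7, 19.5]
tcp_rot: [[0.983, -0.182, 0.001], [-0.182, -0.983, -0.0], [0.001, 0.0, -1.0]]
ft_force: [0.3, -0.2, -2.8]
grip_width: 0.339
grip_force: 59.9
```

```bash
python3 look2.py b side
```

```text
7.625 [ 602.9 -204.7   19.5] -10.46 [ 0.3 -0.2 -2.8] 0.33867455143887254
tcp in tray 49.3 21.6
```

View pics/bside.png

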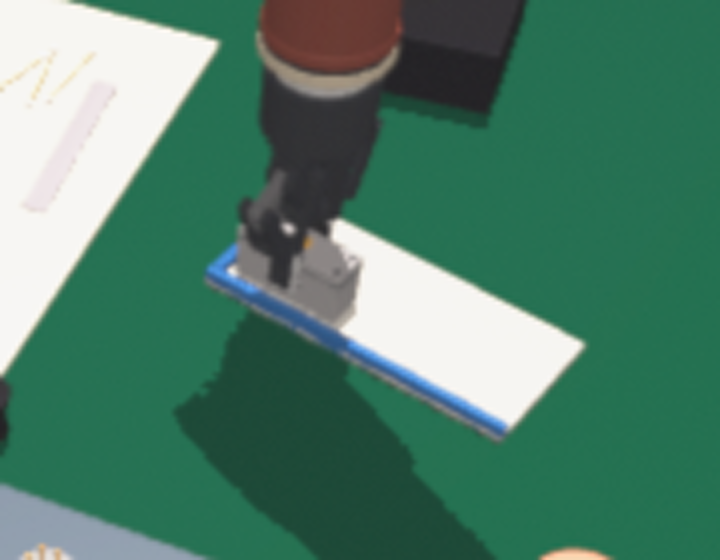

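move_arm(rows=[[-1, 0, -0.003, 0.0012, 0], [-1, 0, -0.006, 0.0012, 0], [-1, 0, -0.008, 0.0012, 0], [-1, 0, -0.0095, 0.0012, 0], [-1, 0, -0.0105, 0.0012, 0], [-1, 0, -0.0105, 0.0012, 0]])

```text
time_s: 8.43
position: [604.0, -197.0, 17.9]
tcp_rot: [[0.983, -0.182, 0.0], [-0.182, -0.983, -0.001], [0.001, 0.001, -1.0]]
ft_force: [-0.7, -4.5, 0.4]
grip_width: 0.338
grip_force: 60.2
```

move_arm(rows=[[-1, 0.003, 0, 0, 0], [-1, 0.006, 0, 0, 0], [-1, 0.008, 0, 0, 0], [-1, 0.0095, 0, 0, 0], [-1, 0.011, 0, 0, 0], [-1, 0.0125, 0, 0, 0], [-1, 0.0125, 0, 0, 0]])

```text
time_s: 9.3
position: [609.9, -198.1, 17.9]
tcp_rot: [[0.983, -0.182, -0.007], [-0.182, -0.983, 0.002], [-0.007, -0.0, -1.0]]
ft_force: [-20.1, 2.2, 18.6]
grip_width: 0.337
grip_force: 62.8
```

move_arm(rows=[[-1, -0.003, 0, 0, 0], [0.1, -0.004, 0, 0, 0], [0.3, -0.004, 0, 0, 0], [0.3, -0.004, 0, 0, 0], [0.3, -0.004, 0, -0.03, 0], [0.3, -0.004, 0, -0.1, 0], [0.3, -0.1, 0, -0.15, 0], [0.3, -0.1, 0, -0.15, 0], [0.3, -0.1, 0, -0.15, 0], [0.3, -0.1, 0, -0.15, 0]])

```text
time_s: 10.55
position: [535.6, -183.4, 137.4]
tcp_rot: [[0.983, -0.181, 0.0], [-0.181, -0.983, 0.0], [0.0, -0.0, -1.0]]
ft_force: [0.2, -0.1, -0.3]
grip_width: 0.65
grip_force: 0.0
```

```bash
python3 look.py w3; python3 tops.py w3 46; python3 - <<'E'
import numpy as np
O=np.array([655.3,-192.4]);ex=np.array([-.9837,.1797]);ey=np.array([-.1797,-.9837])
print('exp long centre',O+42*ex+15*ey)
E
```

```text
10.55 [ 535.6 -183.4  137.4] -10.44
[570.  78.] 731 c [ 608.5 -447.4] size [110.9  13.4] yaw 8.7 z 46.2
[317. 101.] 4336 c [ 610.7 -200. ] size [30.  82.8] yaw -10.1 z 46.4
[599. 268.] 428 c [ 377.1 -547.5] size [ 49.2 122.9] yaw -64.7 z 45.9
[ 40. 284.] 447 c [481.3 196.4] size [62.3 34.1] yaw 35.0 z 43.8
exp long centre [ 611.2891 -199.6081]
```

View pics/w3.png

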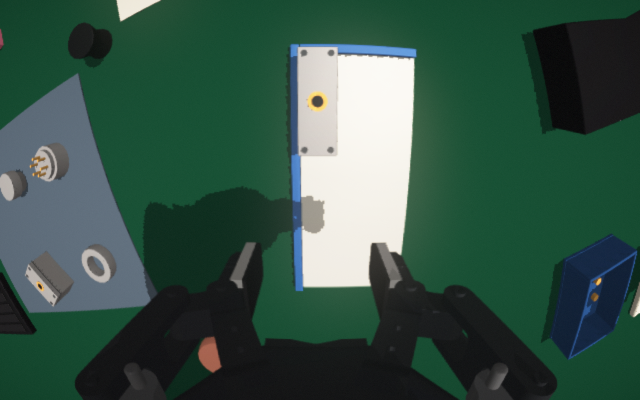

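The long housing is home, within 0.7 mm of the expected centre. The middle one is next.

move_arm(rows=[[0.4, -0.1575, -0.463, 0, -0.244], [0.4, -0.1575, -0.463, 0, -0.244], [0.4, -0.1575, -0.463, 0, -0.244], [0.4, -0.1575, -0.463, 0, -0.244], [0.4, -0.1575, -0.463, 0, -0.244], [0.4, -0.1575, -0.463, 0, -0.244], [0.4, -0.1575, -0.463, 0, -0.244], [0.4, -0.1575, -0.463, 0.01, -0.244], [0.4, -0.1575, -0.463, 0.08, -0.244], [0.4, -0.1575, -0.463, 0.12, -0.244], [0.4, -0.1575, -0.463, 0.145, -0.244], [0.4, -0.1575, -0.463, 0.154, -0.244], [0.4, -0.1575, -0.463, 0.154, -0.244], [-1, -0.1575, -0.463, 0.154, -0.244], [-1, -0.1575, -0.463, 0.154, -0.244], [-1, -0.1575, -0.463, 0.154, -0.244], [-1, -0.1575, -0.463, 0.154, -0.244], [-1, -0.1575, -0.463, 0.154, -0.244], [-1, -0.1575, -0.463, 0.154, -0.244]])

```text
time_s: 12.98
position: [479.2, 203.8, 15.6]
tcp_rot: [[0.834, 0.551, 0.002], [0.551, -0.834, 0.001], [0.002, 0.0, -1.0]]
ft_force: [-0.6, -1.2, 6.7]
grip_width: 0.339
grip_force: 60.5
```

move_arm(rows=[[-1, 0, 0, -0.03, 0], [-1, 0, 0, -0.09, 0], [-1, -0.02, 0.04, -0.12, 0.05], [-1, -0.2165, 0.447, -0.12, 0.2436], [-1, -0.2165, 0.447, -0.12, 0.2436], [-1, -0.2165, 0.447, -0.12, 0.2436], [-1, -0.2165, 0.447, -0.12, 0.2436], [-1, -0.2165, 0.447, -0.12, 0.2436], [-1, -0.2165, 0.447, -0.12, 0.2436], [-1, -0.2165, 0.447, -0.12, 0.2436], [-1, -0.2165, 0.447, -0.12, 0.2436], [-1, -0.2165, 0.447, -0.12, 0.2436], [-1, -0.2165, 0.447, -0.12, 0.2436]])

```text
time_s: 14.6
position: [531.2, -189.0, 110.5]
tcp_rot: [[0.984, -0.179, 0.0], [-0.179, -0.984, 0.0], [0.0, -0.0, -1.0]]
ft_force: [-0.5, 0.1, -2.3]
grip_width: 0.34
grip_force: 59.7
```

```bash
python3 look2.py c
```

```text
14.6 [ 531.2 -189.   110.5] -10.28 [-0.5  0.1 -2.3] 0.34013752613151665
tcp in tray 122.7 19.0
```

move_arm(rows=[[-1, 0, 0.0013, 0.03, 0.0005], [-1, 0, 0.0013, 0.07, 0.0005], [-1, 0, 0.0013, 0.095, 0.0005], [-1, 0, 0.0013, 0.109, 0.0005], [-1, 0, 0.0013, 0.1155, 0.0005], [-1, 0, 0.0013, 0.1155, 0.0005], [-1, 0, 0.0013, 0.1155, 0.0005], [-1, 0, -0.003, 0.116, 0.0005], [-1, 0, -0.006, 0.116, 0.0005], [-1, 0, -0.0075, 0.116, 0.0005], [-1, 0, -0.0085, 0.116, 0.0005], [-1, 0, -0.0085, 0.116, 0.0005]])

```text
time_s: 16.1
position: [532.3, -183.9, 17.7]
tcp_rot: [[0.983, -0.182, 0.0], [-0.182, -0.983, -0.0], [0.0, 0.0, -1.0]]
ft_force: [-0.2, -0.8, -0.8]
grip_width: 0.34
grip_force: 59.8
```

move_arm(rows=[[-1, 0.003, 0, 0, 0], [-1, 0.006, 0, 0, 0], [-1, 0.008, 0, 0, 0], [-1, 0.0095, 0, 0, 0], [-1, 0.011, 0, 0, 0], [-1, 0.0125, 0, 0, 0], [-1, 0.0125, 0, 0, 0]])

```text
time_s: 16.98
position: [538.4, -185.1, 17.6]
tcp_rot: [[0.983, -0.183, -0.007], [-0.183, -0.983, 0.002], [-0.007, -0.001, -1.0]]
ft_force: [-22.4, 2.5, 19.1]
grip_width: 0.339
grip_force: 62.6
```

move_arm(rows=[[-1, -0.002, 0, 0, 0], [-1, -0.002, -0.002, 0, 0], [-1, -0.002, -0.0035, 0, 0], [-1, -0.002, -0.0035, 0, 0]])

```text
time_s: 17.48
position: [538.4, -185.0, 17.6]
tcp_rot: [[0.983, -0.184, -0.004], [-0.184, -0.983, -0.002], [-0.004, 0.003, -1.0]]
ft_force: [-14.2, -7.1, 9.5]
grip_width: 0.337
grip_force: 61.3
```

move_arm(rows=[[-1, 0, 0.002, 0, 0], [0.1, -0.001, 0.0025, 0, 0], [0.3, -0.001, 0.0025, 0, 0], [0.3, -0.001, 0.0025, 0, 0], [0.3, -0.001, 0.0025, -0.03, 0], [0.3, -0.001, 0.0025, -0.1, 0], [0.3, -0.06, 0, -0.15, 0], [0.3, -0.06, 0, -0.15, 0], [0.3, -0.06, 0, -0.15, 0]])

```text
time_s: 18.6
position: [494.2, -173.3, 137.6]
tcp_rot: [[0.983, -0.181, 0.001], [-0.181, -0.983, 0.0], [0.001, -0.0, -1.0]]
ft_force: [-0.3, 0.0, -0.0]
grip_width: 0.65
grip_force: 0.0
```

```bash
python3 look.py w4; python3 tops.py w4 46
```

```text
18.6 [ 494.2 -173.3  137.6] -10.45
[320.  49.] 4001 c [ 608.6 -199.7] size [30.3 78. ] yaw -9.7 z 46.4
[573.  45.] 620 c [ 600.4 -448.6] size [94.5 14.6] yaw 9.4 z 46.2
[320. 140.] 3117 c [ 538.7 -186.9] size [30.5 61.5] yaw -10.1 z 46.3
[602. 253.] 549 c [ 335.9 -554. ] size [ 98.  114.3] yaw -83.9 z 46.0
[629. 264.] 342 c [ 301.  -612.1] size [128.9  19.8] yaw 5.4 z 46.1
```

View pics/w4.png

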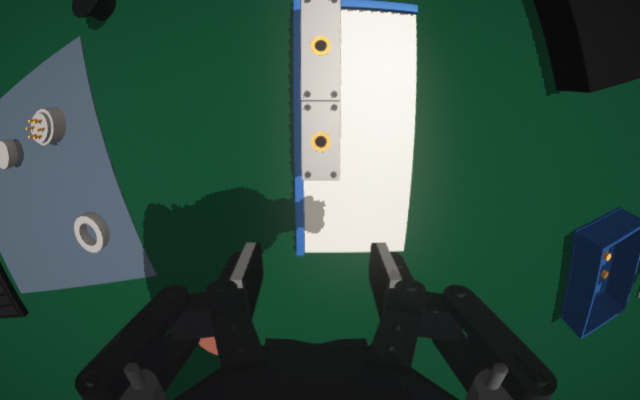

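Long and middle are snug in a straight row. The short one is next.

move_arm(rows=[[0.4, 0.031, -0.63, 0, -0.5525], [0.4, 0.031, -0.63, 0, -0.5525], [0.4, 0.031, -0.63, 0, -0.5525], [0.4, 0.031, -0.63, 0, -0.5525], [0.4, 0.031, -0.63, 0, -0.5525], [0.4, 0.031, -0.63, 0, -0.5525], [0.4, 0.031, -0.63, 0, -0.5525], [0.4, 0.031, -0.63, 0, -0.5525], [0.4, 0.031, -0.63, 0, -0.5525], [0.4, 0.031, -0.63, 0, -0.5525], [0.4, 0.031, -0.63, 0, -0.5525], [0.4, 0.031, -0.63, 0, -0.5525], [0.4, 0.031, -0.63, 0, -0.5525]])

```text
time_s: 20.27
position: [609.9, 317.3, 137.3]
tcp_rot: [[0.019, 1.0, -0.0], [1.0, -0.019, -0.0], [-0.0, -0.0, -1.0]]
ft_force: [-0.6, 0.6, 0.0]
grip_width: 0.701
grip_force: 0.0
```

```bash
python3 look2.py s | head -1; python3 look.py w5; python3 tops.py w5 44
```

```text
20.275 [609.9 317.3 137.3] 88.91 [-0.6  0.6  0. ] 0.700916818873645
20.275 [609.9 317.3 137.3] 88.91
[330.  37.] 2181 c [622.9 441.9] size [44.2 30.3] yaw 47.8 z 42.4
[318. 194.] 1952 c [611.4 318.6] size [45. 30.] yaw 87.7 z 44.5
[517. 280.] 725 c [827.4 216.7] size [46.3 33.1] yaw 12.7 z 42.7
```

move_arm(rows=[[0.4, 0.0016, 0.0019, 0.06, 0.0067], [0.4, 0.0016, 0.0019, 0.11, 0.0067], [0.4, 0.0016, 0.0019, 0.14, 0.0067], [0.4, 0.0016, 0.0019, 0.154, 0.0067], [0.4, 0.0016, 0.0019, 0.154, 0.0067], [-1, 0.0016, 0.0019, 0.154, 0.0067], [-1, 0.0016, 0.0019, 0.154, 0.0067], [-1, 0.0016, 0.0019, 0.154, 0.0067], [-1, 0.0016, 0.0019, 0.154, 0.0067], [-1, 0.0016, 0.0019, 0.154, 0.0067], [-1, 0.0016, 0.0019, 0.154, 0.0067]])

```text
time_s: 21.7
position: [612.4, 319.2, 16.1]
tcp_rot: [[0.039, 0.999, 0.002], [0.999, -0.039, 0.001], [0.001, 0.002, -1.0]]
ft_force: [-0.8, -0.5, 6.9]
grip_width: 0.343
grip_force: 60.2
```

move_arm(rows=[[-1, 0, 0, -0.03, 0], [-1, 0, 0, -0.09, 0], [-1, -0.04, -0.01, -0.12, 0.05], [-1, -0.6305, -0.143, -0.12, 0.5455], [-1, -0.6305, -0.143, -0.12, 0.5455], [-1, -0.6305, -0.143, -0.12, 0.5455], [-1, -0.6305, -0.143, -0.12, 0.5455], [-1, -0.6305, -0.143, -0.12, 0.5455], [-1, -0.6305, -0.143, -0.12, 0.5455], [-1, -0.6305, -0.143, -0.12, 0.5455], [-1, -0.6305, -0.143, -0.12, 0.5455], [-1, -0.6305, -0.143, -0.12, 0.5455], [-1, -0.6305, -0.143, -0.12, 0.5455], [-1, -0.6305, -0.143, -0.12, 0.5455], [-1, -0.6305, -0.143, -0.12, 0.5455], [-1, -0.6305, -0.143, -0.12, 0.5455]])

```text
time_s: 23.7
position: [477.6, -180.5, 110.4]
tcp_rot: [[0.984, -0.18, -0.0], [-0.18, -0.984, 0.0], [-0.0, -0.0, -1.0]]
ft_force: [-0.8, -0.3, -1.8]
grip_width: 0.336
grip_force: 59.6
```

```bash
python3 look2.py e
```

```text
23.7 [ 477.6 -180.5  110.4] -10.36 [-0.8 -0.3 -1.8] 0.3359794422332374
tcp in tray 177.0 20.2
```

move_arm(rows=[[-1, 0, 0, 0.03, 0], [-1, 0, 0, 0.07, 0], [-1, 0, 0, 0.095, 0], [-1, 0, 0, 0.109, 0], [-1, 0, 0, 0.115, 0], [-1, 0, 0, 0.115, 0], [-1, 0, 0, 0.115, 0], [-1, 0, -0.004, 0.1155, 0], [-1, 0, -0.007, 0.1155, 0], [-1, 0, -0.0085, 0.1155, 0], [-1, 0, -0.0095, 0.1155, 0], [-1, 0, -0.0095, 0.1155, 0]])

```text
time_s: 25.2
position: [478.8, -174.1, 18.1]
tcp_rot: [[0.983, -0.181, 0.0], [-0.181, -0.983, -0.001], [0.0, 0.001, -1.0]]
ft_force: [-0.9, -5.2, 0.1]
grip_width: 0.34
grip_force: 59.7
```

move_arm(rows=[[-1, 0.003, 0, 0, 0], [-1, 0.006, 0, 0, 0], [-1, 0.008, 0, 0, 0], [-1, 0.0095, 0, 0, 0], [-1, 0.011, 0, 0, 0], [-1, 0.0125, 0, 0, 0], [-1, 0.0125, 0, 0, 0]])

```text
time_s: 26.08
position: [487.0, -175.6, 18.1]
tcp_rot: [[0.983, -0.182, -0.003], [-0.182, -0.983, 0.0], [-0.003, 0.0, -1.0]]
ft_force: [-9.5, -2.3, 9.3]
grip_width: 0.337
grip_force: 61.2
```

move_arm(rows=[[-1, 0.001, -0.002, 0, 0], [-1, 0.001, -0.003, 0, 0], [-1, 0.001, -0.003, 0, 0], [-1, 0, 0, 0, 0], [0.1, -0.002, 0, 0, 0], [0.3, -0.002, 0, 0, 0], [0.3, -0.002, 0, 0, 0], [0.3, -0.002, 0, -0.03, 0], [0.3, -0.002, 0, -0.1, 0], [0.3, -0.07, 0.01, -0.16, 0], [0.3, -0.07, 0.01, -0.16, 0], [0.3, -0.07, 0.01, -0.16, 0]])

```text
time_s: 27.58
position: [432.5, -172.7, 146.4]
tcp_rot: [[0.984, -0.181, 0.002], [-0.181, -0.984, 0.0], [0.002, -0.001, -1.0]]
ft_force: [-0.9, -0.3, -0.3]
grip_width: 0.652
grip_force: 0.0
```

```bash
python3 look.py w6; python3 tops.py w6 46; python3 - <<'E'
import cv2
a=cv2.imread('pics/w6.png');cv2.imwrite('pics/w6c.png',cv2.resize(a[0:240,270:430],None,fx=2.5,fy=2.5,interpolation=cv2.INTER_CUBIC))
E
```

```text
27.575 [ 432.5 -172.7  146.4] -10.42
[307.  78.] 6079 c [ 527.7 -184.7] size [ 30.4 127.2] yaw -10.3 z 46.4
[599. 228.] 758 c [ 318.4 -518. ] size [ 94.4 190. ] yaw -24.9 z 45.9
[626. 247.] 581 c [ 292.4 -576.6] size [148.5  90.1] yaw 5.2 z 45.9
```

View pics/w6c.png

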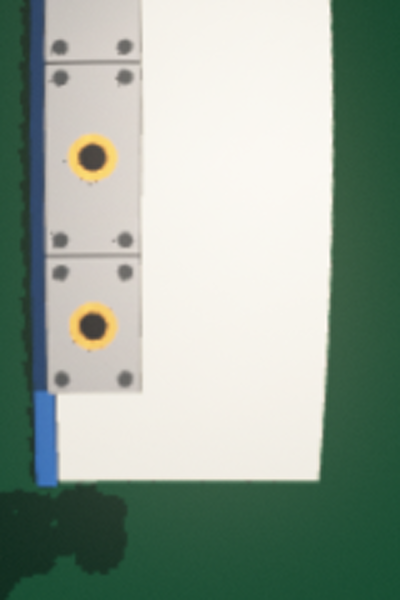

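move_arm(rows=[[-1, 0.068, 0.049, 0, 0], [-1, 0.068, 0.049, 0, 0], [-1, 0.068, 0.049, 0.06, 0], [-1, 0.068, 0.049, 0.12, 0], [-1, 0.068, 0.049, 0.15, 0], [-1, 0.068, 0.049, 0.155, 0], [-1, 0.068, 0.049, 0.155, 0], [-1, 0.068, 0.042, 0.155, 0], [-1, 0.068, 0.036, 0.155, 0], [-1, 0.068, 0.032, 0.155, 0], [-1, 0.068, 0.029, 0.155, 0], [-1, 0.068, 0.029, 0.155, 0]])

```text
time_s: 29.12
position: [481.5, -205.4, 22.1]
tcp_rot: [[0.984, -0.181, 0.0], [-0.181, -0.984, 0.0], [0.0, -0.0, -1.0]]
ft_force: [0.3, -0.7, 0.1]
grip_width: 0.001
grip_force: 0.0
```

```bash
python3 look2.py f
```

```text
29.125 [ 481.5 -205.4   22.1] -10.41 [ 0.3 -0.7  0.1] 0.0011665209591285018
tcp in tray 168.6 44.0
```

No contact yet at y = 44, so I press on in small steps.

move_arm(rows=[[-1, 0, -0.0025, 0, 0], [-1, 0, -0.005, 0, 0], [-1, 0, -0.0075, 0, 0], [-1, 0, -0.0075, 0, 0]])

```text
time_s: 29.62
position: [482.4, -202.1, 22.8]
tcp_rot: [[0.983, -0.183, 0.001], [-0.183, -0.983, -0.002], [0.001, 0.002, -1.0]]
ft_force: [-1.8, -7.7, 6.1]
grip_width: -0.002
grip_force: 4.3
```

move_arm(rows=[[-1, 0, 0.02, 0, 0], [-1, 0.066, 0.02, 0, 0], [-1, 0.066, 0.02, 0, 0], [-1, 0.066, 0.008, 0, 0], [-1, 0.066, 0.003, 0, 0], [-1, 0.066, 0, 0, 0], [-1, 0.066, 0, 0, 0]])

```text
time_s: 30.5
position: [533.3, -211.2, 22.8]
tcp_rot: [[0.983, -0.182, -0.0], [-0.182, -0.983, -0.002], [0.0, 0.002, -1.0]]
ft_force: [-3.2, -7.9, 5.7]
grip_width: -0.001
grip_force: 3.9
```

move_arm(rows=[[-1, 0, 0.02, 0, 0], [-1, 0.0915, 0.02, 0, 0], [-1, 0.0915, 0.02, 0, 0], [-1, 0.0915, 0.008, 0, 0], [-1, 0.0915, 0.003, 0, 0], [-1, 0.0915, 0, 0, 0], [-1, 0.0915, 0, 0, 0]])

```text
time_s: 31.38
position: [605.0, -224.4, 23.0]
tcp_rot: [[0.983, -0.183, 0.0], [-0.183, -0.983, -0.002], [0.0, 0.002, -1.0]]
ft_force: [-2.5, -5.7, 3.7]
grip_width: -0.001
grip_force: 3.2
```

```bash
python3 look2.py g
```

```text
31.375 [ 605.  -224.4   23. ] -10.52 [-2.5 -5.7  3.7] -0.0008135704953563284
tcp in tray 43.7 40.6
```

move_arm(rows=[[-1, 0, 0.02, 0, 0], [-1, 0, 0.02, -0.07, 0], [-1, -0.07, 0, -0.1, 0], [-1, -0.214, -0.032, -0.1, 0], [-1, -0.214, -0.032, -0.1, 0], [-1, -0.214, -0.032, -0.1, 0], [-1, -0.214, -0.032, -0.04, 0], [-1, -0.214, -0.032, -0.01, 0], [-1, -0.214, -0.032, 0, 0], [-1, -0.214, -0.032, 0, 0], [-1, -0.207, -0.032, 0, 0], [-1, -0.202, -0.032, 0, 0], [-1, -0.198, -0.032, 0, 0], [-1, -0.195, -0.032, 0, 0], [-1, -0.195, -0.032, 0, 0]])

```text
time_s: 33.25
position: [455.0, -168.6, 21.5]
tcp_rot: [[0.983, -0.181, -0.006], [-0.181, -0.983, 0.002], [-0.006, -0.001, -1.0]]
ft_force: [-11.2, 2.7, 7.6]
grip_width: -0.002
grip_force: 5.7
```

```bash
python3 look2.py i
```

```text
33.25 [ 455.  -168.6   21.5] -10.45 [-11.2   2.7   7.6] -0.002256153461345814
tcp in tray 201.4 12.6
```

move_arm(rows=[[-1, -0.01, 0, 0, 0], [-1, -0.03, 0, 0, 0], [-1, -0.04, 0, -0.06, 0], [-1, -0.04, 0, -0.16, 0], [-1, -0.04, 0, -0.25, 0], [-1, -0.04, 0, -0.25, 0], [-1, -0.04, 0, -0.25, 0]])

```text
time_s: 34.12
position: [426.8, -163.6, 224.3]
tcp_rot: [[0.983, -0.181, 0.005], [-0.181, -0.983, -0.0], [0.005, -0.0, -1.0]]
ft_force: [-0.9, -0.6, -1.0]
grip_width: 0.006
grip_force: 0.0
```

```bash
python3 look.py w7; python3 tops.py w7 46; python3 - <<'E'
import cv2
a=cv2.imread('pics/w7.png');cv2.imwrite('pics/w7c.png',cv2.resize(a[0:240,200:430],None,fx=2.5,fy=2.5,interpolation=cv2.INTER_CUBIC))
E
```

```text
34.125 [ 426.8 -163.6  224.3] -10.44
[317.  68.] 3997 c [ 537.5 -187.2] size [ 30.5 145.4] yaw -10.4 z 46.4
[568. 204.] 555 c [ 320.  -522.1] size [ 95.7 193.6] yaw -27.4 z 45.9
[597. 219.] 508 c [ 294.4 -573.3] size [149.2  93.8] yaw 6.0 z 46.1
```

View pics/w7c.png

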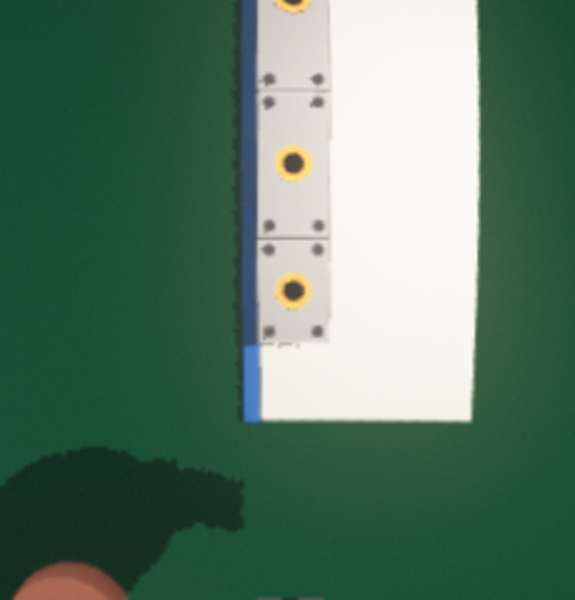

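The row is tight and straight along the fence, at -10.4° and 30.5 mm wide overall. I hand the job in.

```bash
python3 -c "
from station import ctrl
print(ctrl.finish_job())"
```

```text
the job is handed in; nothing more can be done
None
```

All three housings stand upright in one tight, straight row along the long fence: longest in the corner, then middle, then shortest. I left the round parts and pink blocks alone, and handed the job in at about 34 s of the 93 s allowed; no verdict was returned.

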